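# Turn the vial heater up four clicks and start it

## Robot

A 7-joint arm with a two-finger parallel gripper is mounted at the origin on a cart in front of the work surface, level with it; the furniture and walls round the work are solid. World frame = base frame: x ahead of the robot, y to its left, z up, the work surface at z = 0. Lengths are in m, angles in rad, forces in N, time in s.
With the tool pointing down it reaches from about 0.425 to 0.975 m from the base axis. Payload 16.7 kg.
Tool frame: the origin (TCP) lies on the centre line of the jaws, within the pads' length; the fingertips stand 25 mm ahead of it and the grasp point (between the pads) lies 6 mm ahead of it; z points along the fingers, y is the line along which they close (so a half turn about z gives the same grasp; the last joint's range is limited). The gripper opens to 85 mm and grips with 20 to 120 N. Pads are 22 mm wide; open, the fingers measure 114 mm over their backs; the gripper's body (76 mm by 85 mm) begins 54 mm behind the grasp point. The pads swing forward as they close: fully open they stand 13 mm farther back than shut.
Start: joints at [-1.284, 0.426, 0.074, 1.606, -0.034, 1.111, -0.067], TCP at [0.285, 0.612, 0.234] pointing down, gripper open.
Joint ranges: [-2.85, 2.85], [-0.5, 2.14], [-1.23, 1.37], [0.21, 2.46], [-1.02, 4.16], [0.16, 2.05], [-2.73, 2.73]. Speed limits (rad/s): [1.89, 1.89, 2.39, 2.39, 3.01, 3.01, 3.01].

## Interface

Orientations are given as a unit quaternion [w, x, y, z].
In Python, from station import * gives the robot as it stands. The module is installed in compiled form; this text tells all that it offers.
- The arm moves only by the tool drive_tool, never from a script. Its argument "targets" is a list of rows, each a list of 3 entries, a list of its own where there are three numbers: the gripper command: -1 is shut, 1 is fully open, values between are in proportion, then the shift along the tool's x, y, z in cm, then the turn about the tool's z in degrees. In form: [[gripper, [dx, dy, dz], spin], ...]. A call has 1 to 20 rows; each row is the pose to reach, as a shift and turn from the pose commanded when the call began, along the tool's axes at that moment; what a row does not reach only later rows make up. A row lasts 1/10 s, in which the tool goes at most 50 mm and 8.59 degrees, less where a joint would pass 70% of its speed; a pose out of reach is approached as far as the arm can. A call with a gripper value outside its range is refused whole. The fingers move at their own pace and stop on an object; "squeeze" is the grip in N (left out, the last holds). Time passes only in rows, so rows that repeat a pose let the fingers close. It gives the time, the measured TCP pose, the force, the opening and the grip force at its end, in the units of the state.
- observe(): the state, without advancing time (a new reading comes with each control period).
- capture(name): name is "side" or "top"; returns the picture (384x512x3 uint8, red, green, blue); there is no depth.
- get_calibration(name): a dict with "intrinsics" (3x3 intrinsics, pixels), "R" (3x3) and "t" (3): a world point X has camera coordinates R X + t. Camera axes: x right, y down, z forward; pixel columns grow to the right and rows downward; lengths in m; the calibration is good to about 2 mm. A picture is of the moment at which its call begins. get_calibration takes no time and is no camera call.
- close_job(): hands the job in; it is judged then, once.
Trained networks look in the newest picture that a camera, given by its name, has taken for a name from the list of things; names that differ only in an ending like _2 or _b are one class to them, and where a whole thing is asked for, a point or a joint stands for the part that bears it (a point fixed in the world has none). Each returns a list of dicts, best first, with "score" (0 to 1); they miss things now and then, are a little off and sometimes report something else, mostly with a low value. They report only what shows in the picture. A call takes as long as a camera call.
- regions_of(thing, camera): "region" (384x512 bool, what is visible of it) and "location" ([column, row] in pixels, amid what is visible of it).
- pinpoint(thing, camera): "location" ([column, row] in pixels: a listed point, or the origin of a listed thing).
The state is a dict: "time": time; "qpos": joint angles; "dq": joint speeds; "joint_efforts": joint torques, N m; "ee_pos": TCP position; "tool_rot": TCP orientation; "ft_force": force on the tool from outside, world axes, zero at the start; "torque": the same for the moment, N m; "finger_gap": finger opening in m; "grasp_force": force on a finger pad.
Only numpy, scipy, OpenCV 4.12 (cv2) and the standard library are available. Lean on these libraries where they do the work, as an engineer would, in place of code of your own. Each camera call takes 0.05 s, during which the arm holds its last target. There are 200 camera calls.

## Task

Turn up the vial heater on the worktop: with a closed fingertip in its notch, push the big black click-stop dial clockwise (seen from above) exactly four clicks on from where it stands now, and leave it resting in that fourth stop. Then push the green button beside it fully down with the fingertip and let it come up again. Nothing needs gripping: do not shift or lift the two vials in the heater, the jar or the tape roll.

Things in the scene. Friction and masses are not known exactly. Their poses are not given: they have to be found in the camera images.
- heater: white box fixed to the worktop, 180 (x, depth) x 220 (y, width) x 45 mm high; origin at the centre of its underside, +x to the rear, +y left. On its flat top: the black dial (axis at x -25, y +40 mm), the green button (x -35, y -75 mm), a dark display and, along the rear (x +64, 36 mm deep, 170 mm wide, top 69 mm above the worktop), an aluminium block with vial wells. Turned up to 0.3 rad
- dial_axis (a point): point on the dial's upright axis, 55 mm above the worktop; fixed to the heater, axes as its. The dial is a black disc 104 mm in diameter, top face 77 mm above the worktop, too wide to grip. A quarter of it (90 degrees, axis to rim) is cut away from above as a finger notch 22 mm deep: two upright radial walls and a flat floor 55 mm above the worktop. Push a wall sideways with the fingertip
- dial_notch (a point): point on the notch floor on the notch's centre line, 38 mm from the dial's axis; it turns with the dial. The two walls of the notch lie 45 degrees either side of it, so 27 mm from this point. Pushing on the wall that lies clockwise of it turns the dial up, on the other wall down.
- dial_mark (a point): outer end of the white pointer line on the dial's top face (77 mm above the worktop), 50 mm from the axis, straight opposite the notch; it turns with the dial. It points at the scale of ten ticks on the heater's top (every third one red).
- dial (a joint): dial angle in rad, growing clockwise seen from above. Ten click stops 20 deg (0.349) apart, at 0, 0.349 ... 3.142, end stops just beyond; it starts in one of the first four. Pushed 38 mm off the axis, the force rises at once to 5 to 7 N, falls to nothing about half way to the next stop, then the dial snaps on into that stop by itself, leaving the finger 10 deg behind, and stays there
- start_button (a joint): travel of the green button in m: 0 up, 0.006 fully down; a spring brings it back up; fully down takes 5 N.
- start_button_top (a point): centre of the green button's top face, 28 mm in diameter, 67 mm above the worktop when up; its grey collar is 44 mm in diameter and 57 mm high above the worktop.
- vial_red: small glass sample vial with a red cap, 12 mm diameter x 33 mm, standing loose in a well of the heater's block, its top 84 mm above the worktop; origin at its underside. Leave alone.
- vial_blue: the same with a blue cap. Leave alone.
- jar: brown screw-top jar with a white lid, 45 mm diameter x 55 mm, loose on the worktop left of the heater; origin at its underside. Leave alone.
- tape: white roll of tape with a blue core, 52 mm diameter x 16 mm, lying loose on the worktop right of the heater; origin at its underside. Leave alone.

How it is judged:
By the outcome, as a careful person would: the job done as asked, in the order asked, and still so for the second after the job is handed in, with the robot touching nothing.
It also fails if it takes over 58 s, if anything falls off the work surface, if the arm or the gripper's body presses on something with over 40 N, if the wrist force passes 120 N, or if a joint passes its speed limit or range.

## Working session

There is one attempt and no reset: what is moved stays moved. The work goes in short steps, Python scripts to look and compute and a tool call to move; the robot and the scene stay as the last step left them, time stands still between calls to the robot, and variables do not carry over. Pictures are saved under pics/ and viewed, at most 10 in all, crops included, and the job is handed in when it is done.

Besides the shell and the picture viewer there is one more tool, called after ">>>" by a JSON object that holds its "method" and its "body", one argument or row to a line. drive_tool: Moves the arm, as the interface text tells. Its arguments: {"type":"object","properties":{"targets":{"type":"array"},"squeeze":{"type":"number"}},"required":["targets"]}

```bash
mkdir -p pics
cat > h.py <<'E'
from station import *
import numpy as np, cv2
def proj(c,X):
    k=get_calibration(c);p=np.array(k["R"])@X+np.array(k["t"]);q=np.array(k["intrinsics"])@p;return q[:2]/q[2]
def ray(c,uv):
    k=get_calibration(c);R=np.array(k["R"]);d=R.T@np.linalg.inv(k["intrinsics"])@np.array([*uv,1.]);return -R.T@np.array(k["t"]),d/np.linalg.norm(d)
def atz(c,uv,z):
    o,d=ray(c,uv);return o+d*(z-o[2])/d[2]
def tri(a,b):
    (o,d),(p,e)=ray("top",a),ray("side",b)
    s=np.linalg.lstsq(np.c_[d,-e],p-o,rcond=None)[0];x,y=o+d*s[0],p+e*s[1];return (x+y)/2,np.linalg.norm(x-y)
E
python3 - <<'E'
from h import *
np.set_printoptions(precision=4,suppress=True)
s=observe();print(s["time"],s["ee_pos"],s["tool_rot"],s["ft_force"],s["finger_gap"])
im={c:capture(c) for c in("top","side")}
cv2.imwrite("pics/a.png",cv2.resize(np.hstack([im["top"],im["side"]])[:,:,::-1],None,fx=.78,fy=.78))
cv2.imwrite("pics/b.png",cv2.resize(im["top"][:,:,::-1],None,fx=1.5,fy=1.5))
H={"heater":0,"dial_axis":.055,"dial_notch":.055,"dial_mark":.077,"start_button_top":.067,"vial_red":.051,"vial_blue":.051,"jar":0,"tape":0}
for n,z in H.items():
    r={c:pinpoint(n,c) for c in im}
    for c in im:
        for q in r[c][:2]: print(n,c,round(q["score"],2),np.array(q["location"]),atz(c,q["location"],z))
    if r["top"] and r["side"]: print("   tri",*tri(r["top"][0]["location"],r["side"][0]["location"]))
E
```

```text
0.0 [0.2848 0.6115 0.2334] [-0.0001  0.2162  0.9763 -0.0007] [-0.9748 -0.1048 -0.1141] 0.0849678304471678
heater top 0.87 [238.3 215.6] [0.5166 0.1449 0.    ]
heater side 0.6 [287.1 234.4] [0.497 0.114 0.   ]
   tri [0.5056 0.1432 0.0243] 0.02150878555676826
dial_axis top 0.9 [218.3 227.9] [0.4914 0.1853 0.055 ]
dial_axis side 0.58 [287.6 234.3] [0.4913 0.1786 0.055 ]
   tri [0.4911 0.1848 0.0602] 0.0006673849158424394
dial_notch top 0.77 [210.7 246.1] [0.454 0.202 0.055]
dial_notch top 0.69 [212.2 186. ] [0.5798 0.1961 0.055 ]
dial_notch side 0.63 [306.6 248.7] [0.4567 0.2081 0.055 ]
dial_notch side 0.34 [300.7 195.2] [0.4811 0.0618 0.055 ]
   tri [0.4553 0.2026 0.0503] 0.003088957937484248
dial_mark top 0.68 [221.3 205.9] [0.5365 0.1761 0.077 ]
dial_mark side 0.76 [260.5 218.2] [0.539  0.1725 0.077 ]
   tri [0.5374 0.176  0.0799] 0.0020548094968446153
start_button_top top 0.56 [272.  229.7] [0.4846 0.0734 0.067 ]
start_button_top side 0.59 [301.2 198.5] [0.4784 0.0887 0.067 ]
   tri [0.4817 0.0727 0.0553] 0.005195238880436709
vial_red top 0.54 [250.3 187.1] [0.5755 0.1158 0.051 ]
vial_red side 0.38 [247.6 208. ] [0.5717 0.1155 0.051 ]
   tri [0.5736 0.1156 0.0511] 0.003753399741112873
vial_blue top 0.41 [207.4 185. ] [0.5826 0.2066 0.051 ]
vial_blue top 0.17 [171.7 198.2] [0.5568 0.2826 0.051 ]
vial_blue side 0.39 [233.2 240.7] [0.5781 0.2082 0.051 ]
   tri [0.5806 0.2065 0.0494] 0.004250641110724176
jar top 0.82 [169.8 201.5] [0.5526 0.2971 0.    ]
jar side 0.63 [233.9 305.9] [0.557  0.3012 0.    ]
   tri [ 0.5552  0.2981 -0.0034] 0.004921167268039928
tape top 0.68 [306.3 232. ] [ 0.4757 -0.0054  0.    ]
tape side 0.71 [234.1 239. ] [0.5904 0.1463 0.    ]
   tri [ 0.5453  0.0029 -0.1045] 0.15111517875800737
```

View pics/a.png

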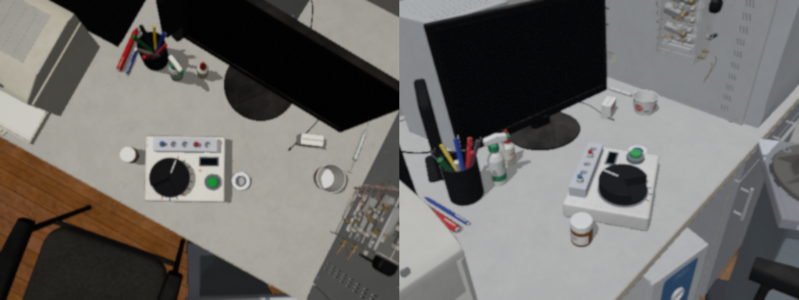

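Run:
```python
from h import *
t=capture("top")[170:270,150:330,::-1];s=capture("side")[170:300,200:340,::-1]
cv2.imwrite("pics/c.png",cv2.resize(t,None,fx=4.4,fy=4.4,interpolation=cv2.INTER_CUBIC))
cv2.imwrite("pics/d.png",cv2.resize(s,None,fx=4.5,fy=4.5,interpolation=cv2.INTER_CUBIC))
```

```text
(no output)
```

View pics/c.png

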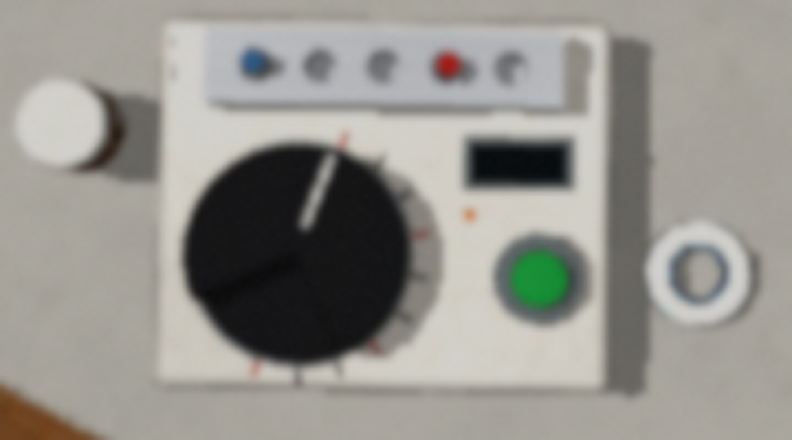

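View pics/d.png

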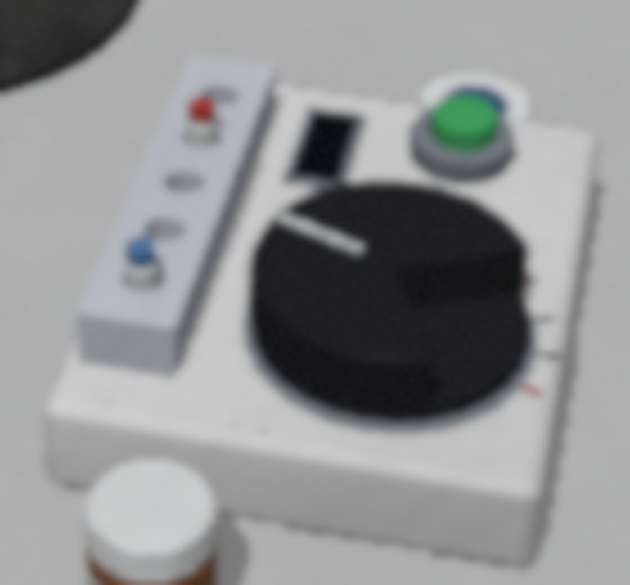

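The top view shows the heater with the pointer from (305,228) to (335,155) in the crop, near the first red tick (345,140). The notch faces front-left, the green button is at (540,280), and the jar and tape stand clear. The side view agrees. Next I'll work out the dial angle from the ticks.

Run:
```python
from h import *
np.set_printoptions(precision=4,suppress=True)
from scipy.optimize import least_squares
P=lambda u,v,z:atz("top",(150+u/4.4,170+v/4.4),z)[:2]
T=[(345,140,0),(378,160,1),(420,233,3),(418,277,4),(405,320,5),(375,348,6),(340,370,7),(298,378,8),(255,368,9)]
X=np.array([P(u,v,.045) for u,v,_ in T]);k=np.array([t[2] for t in T])
f=lambda p:(X-p[:2]-p[2]*np.c_[np.cos(p[3]-k*np.pi/9),np.sin(p[3]-k*np.pi/9)]).ravel()
r=least_squares(f,[.49,.185,.065,-.3]);print("axis,r,ang0",r.x,np.abs(r.fun).max())
a=r.x[:2]
e=P(335,155,.077);i=P(305,228,.077);print(e,i)
g=lambda d:np.arctan2(d[1],d[0])
for d in(e-a,e-i): print("mark ang",g(d),"clicks",(r.x[3]-g(d))/(np.pi/9),np.linalg.norm(d))
b=P(540,278,.067);print("button",b)
print("corners",[P(u,v,.045) for u,v in((165,22),(605,30),(605,385),(160,382))])
# dial top outline circle
print("dial top",P(296,140,.077),P(296,362,.077),P(184,252,.077),P(410,252,.077))
print("yaw from axis-button",g(a-b)-g(np.array([10,115])), np.linalg.norm(a-b))
for c in("vial_red","vial_blue"):pass
print({c:-np.array(get_calibration(c)["R"]).T@np.array(get_calibration(c)["t"]) for c in("top","side")})
```

```text
axis,r,ang0 [ 0.4917  0.1867  0.0588 -0.3923] 0.0015701976823428096
[0.5376 0.1662] [0.504  0.1809]
mark ang -0.4201111057797797 clicks 0.07965600789912616 0.050212031595652365
mark ang -0.4149052696569221 clicks 0.06474238596530164 0.036622281623018754
button [0.4774 0.0721]
corners [array([0.6058, 0.2493]), array([0.5957, 0.0358]), array([0.4247, 0.0417]), array([0.4325, 0.2548])]
dial top [0.5451 0.1842] [0.4424 0.1865] [0.4946 0.2373] [0.4915 0.1325]
yaw from axis-button -0.03759430876457648 0.1154565274902142
{'top': array([0.5042, 0.1076, 0.9357]), 'side': array([0.4452, 0.7948, 0.5758])}
```

>>> {"method": "drive_tool", "body": {
  "targets": [
    [-1,[-3.2,-2.9,0],4],
    [-1,[-6.4,-5.8,0],8],
    [-1,[-9.6,-8.7,0],12],
    [-1,[-12.9,-11.6,0],16],
    [-1,[-16.1,-14.5,0],20],
    [-1,[-19.4,-17.4,0],24],
    [-1,[-22.6,-20.3,0],28],
    [-1,[-25.9,-23.2,0],32],
    [-1,[-29.1,-26.1,0],36],
    [-1,[-32.4,-29.0,0],40],
    [-1,[-32.4,-29.0,3],43.5],
    [-1,[-32.4,-29.0,6],43.5],
    [-1,[-32.4,-29.0,6],43.5],
    [-1,[-32.4,-29.0,6],43.5]
  ]
}}

```text
time: 2.5
ee_pos: [0.4562, 0.2123, 0.1746]
tool_rot: [-0.0, 0.562, 0.827, -0.0]
ft_force: [0.2, 0.2, -0.0]
finger_gap: -0.0001
grasp_force: 0.0
```

```bash
cat >> h.py <<'E'
A=np.array([.4925,.1855])
def st():
    from scipy.spatial.transform import Rotation as R
    s=observe();w,x,y,z=s["tool_rot"];M=R.from_quat([x,y,z,w]).as_matrix()
    print(round(s["time"],2),"pos",np.round(s["ee_pos"],4),"xang",np.round(np.degrees(np.arctan2(M[1,0],M[0,0])),2),"tilt",np.round(M[:,2],3),"F",np.round(s["ft_force"],1),"gap",round(s["finger_gap"],4),"q7",round(s["qpos"][6],2))
    return np.array(s["ee_pos"]),M
E
python3 - <<'E'
from h import *
p,M=st()
T=np.array([.456,.212,.120]);print("tool shift cm to target",np.round(M.T@(T-p)*100,2))
cv2.imwrite("pics/e.png",cv2.resize(np.hstack([capture("top")[150:290,140:300],capture("side")[150:290,200:360]])[:,:,::-1],None,fx=2.5,fy=2.5))
E
```

```text
2.5 pos [0.4562 0.2123 0.1746] xang 111.55 tilt [-0.001 -0.001 -1.   ] F [ 0.2  0.2 -0. ] gap -0.0001 q7 -0.08
tool shift cm to target [-0.01 -0.03  5.46]
```

View pics/e.png

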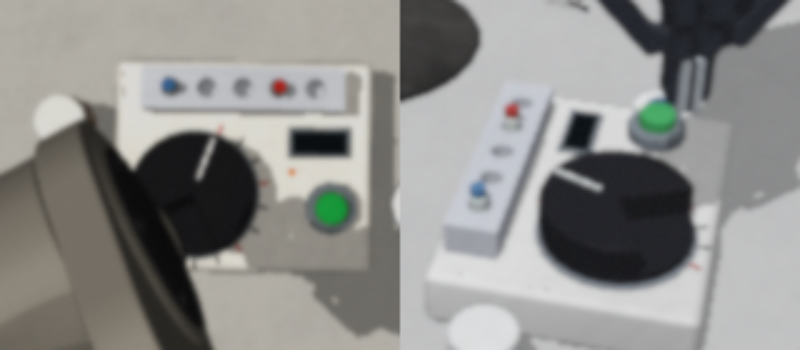

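The closed fingers hang over the notch, at about (695,90) in the right half, and the dial hasn't moved. I'll lower the fingertip into the notch.

>>> {"method": "drive_tool", "body": {
  "targets": [
    [-1,[0,0,3],0],
    [-1,[0,0,5.5],0],
    [-1,[0,0,6.5],0],
    [-1,[0,0,7.5],0],
    [-1,[0,0,8.2],0],
    [-1,[0,0,8.9],0],
    [-1,[0,0,8.9],0],
    [-1,[0,0,8.9],0]
  ]
}}

```text
time: 3.4
ee_pos: [0.4564, 0.2122, 0.0854]
tool_rot: [0.0, 0.563, 0.827, 0.0]
ft_force: [0.7, 0.0, 0.7]
finger_gap: -0.0001
grasp_force: 0.0
```

Run:
```python
from h import *
p,M=st()
cv2.imwrite("pics/f.png",cv2.resize(capture("side")[150:290,200:360][:,:,::-1],None,fx=4,fy=4,interpolation=cv2.INTER_CUBIC))
```

```text
3.4 pos [0.4564 0.2122 0.0854] xang 111.52 tilt [ 0.  0. -1.] F [0.7 0.  0.7] gap -0.0001 q7 -0.01
```

View pics/f.png

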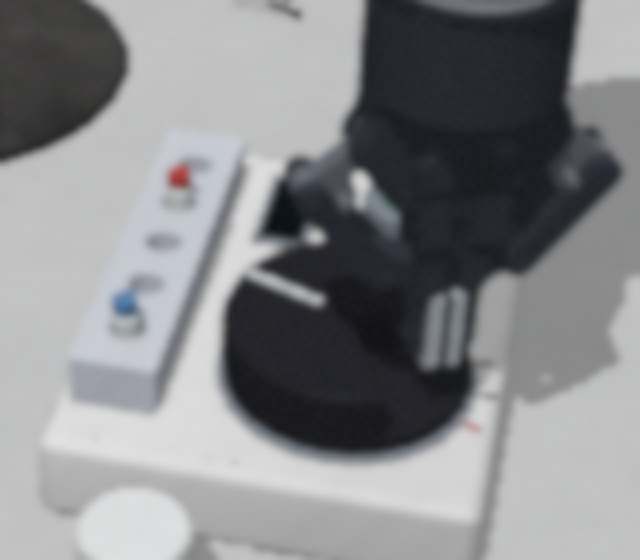

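>>> {"method": "drive_tool", "body": {
  "targets": [
    [-1,[0,0.3,0],0],
    [-1,[0,0.6,0],0],
    [-1,[0,0.8,0],0],
    [-1,[0,0.8,0],0],
    [-1,[0,0.8,0],0]
  ]
}}

```text
time: 3.95
ee_pos: [0.4637, 0.2151, 0.0851]
tool_rot: [0.0, 0.563, 0.827, -0.0]
ft_force: [0.1, -0.1, -0.9]
finger_gap: -0.0002
grasp_force: 0.0
```

```bash
python3 -c "
from h import *
st()"
```

```text
3.95 pos [0.4637 0.2151 0.0851] xang 111.52 tilt [-0. -0. -1.] F [ 0.1 -0.1 -0.9] gap -0.0002 q7 -0.0
```

>>> {"method": "drive_tool", "body": {
  "targets": [
    [-1,[0,0.1,0],0],
    [-1,[0,0.2,0],0],
    [-1,[0,0.2,0],0],
    [-1,[0,0.2,0],0]
  ]
}}

```text
time: 4.35
ee_pos: [0.4655, 0.2159, 0.0851]
tool_rot: [-0.0, 0.563, 0.827, -0.0]
ft_force: [-0.3, -0.1, -0.6]
finger_gap: -0.0001
grasp_force: 0.0
```

>>> {"method": "drive_tool", "body": {
  "targets": [
    [-1,[0,0.1,0],0],
    [-1,[0,0.2,0],0],
    [-1,[0,0.2,0],0],
    [-1,[0,0.2,0],0]
  ]
}}

```text
time: 4.75
ee_pos: [0.4674, 0.2166, 0.0851]
tool_rot: [-0.0, 0.563, 0.827, -0.0]
ft_force: [-0.3, 0.8, 0.4]
finger_gap: -0.0003
grasp_force: 0.0
```

>>> {"method": "drive_tool", "body": {
  "targets": [
    [-1,[0,0.1,0],0],
    [-1,[0,0.2,0],0],
    [-1,[0,0.2,0],0],
    [-1,[0,0.2,0],0]
  ]
}}

```text
time: 5.15
ee_pos: [0.4692, 0.2173, 0.0851]
tool_rot: [-0.0, 0.563, 0.827, -0.0]
ft_force: [-0.8, -0.3, 0.4]
finger_gap: 0.0002
grasp_force: 0.0
```

>>> {"method": "drive_tool", "body": {
  "targets": [
    [-1,[0,0.1,0],0],
    [-1,[0,0.2,0],0],
    [-1,[0,0.2,0],0],
    [-1,[0,0.2,0],0]
  ]
}}

```text
time: 5.55
ee_pos: [0.4711, 0.2181, 0.0851]
tool_rot: [-0.0, 0.563, 0.827, -0.0]
ft_force: [0.5, 0.2, 0.3]
finger_gap: 0.0001
grasp_force: 0.0
```

>>> {"method": "drive_tool", "body": {
  "targets": [
    [-1,[0,0.1,0],0],
    [-1,[0,0.1,0],0],
    [-1,[0,0.1,0],0]
  ]
}}

```text
time: 5.85
ee_pos: [0.472, 0.2184, 0.0851]
tool_rot: [-0.0, 0.563, 0.827, -0.0]
ft_force: [0.4, 0.0, 0.4]
finger_gap: -0.0003
grasp_force: 0.0
```

>>> {"method": "drive_tool", "body": {
  "targets": [
    [-1,[0,0.1,0],0],
    [-1,[0,0.1,0],0],
    [-1,[0,0.1,0],0]
  ]
}}

```text
time: 6.15
ee_pos: [0.473, 0.2188, 0.0851]
tool_rot: [-0.0, 0.563, 0.827, -0.0]
ft_force: [0.4, -0.5, 0.0]
finger_gap: 0.0001
grasp_force: 0.0
```

Run:
```python
from h import *
st()
t=capture("top")[150:290,140:300];s=capture("side")[150:290,200:360]
cv2.imwrite("pics/g.png",cv2.resize(np.hstack([t,s])[:,:,::-1],None,fx=2.5,fy=2.5,interpolation=cv2.INTER_CUBIC))
for c in("side","top"):
  print(c,[(round(q["score"],2),np.round(q["location"],1),np.round(atz(c,q["location"],.077),4)) for q in pinpoint("dial_mark",c)[:2]])
```

```text
6.15 pos [0.473  0.2188 0.0851] xang 111.52 tilt [-0. -0. -1.] F [ 0.4 -0.5  0. ] gap 0.0001 q7 0.0
side [(0.78, array([259. , 214.9]), array([0.543 , 0.1642, 0.077 ]))]
top [(0.89, array([223.9, 204.4]), array([0.5394, 0.1707, 0.077 ]))]
```

View pics/g.png

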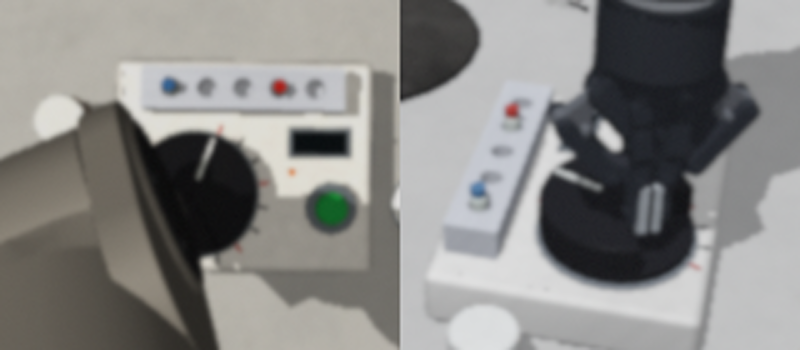

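The finger, at about (650,205), is near the wall. The pointer is still at the first red tick.

>>> {"method": "drive_tool", "body": {
  "targets": [
    [-1,[0,0.1,0],0],
    [-1,[0,0.1,0],0],
    [-1,[0,0.1,0],0]
  ]
}}

```text
time: 6.65
ee_pos: [0.4739, 0.2192, 0.0851]
tool_rot: [0.0, 0.563, 0.827, -0.0]
ft_force: [0.0, -0.2, -0.1]
finger_gap: 0.0002
grasp_force: 0.0
```

>>> {"method": "drive_tool", "body": {
  "targets": [
    [-1,[0,0.1,0],0],
    [-1,[0,0.1,0],0],
    [-1,[0,0.1,0],0]
  ]
}}

```text
time: 6.95
ee_pos: [0.4748, 0.2195, 0.0851]
tool_rot: [-0.0, 0.563, 0.827, -0.0]
ft_force: [-0.5, -0.0, 0.6]
finger_gap: -0.0001
grasp_force: 0.0
```

>>> {"method": "drive_tool", "body": {
  "targets": [
    [-1,[0,0.1,0],0],
    [-1,[0,0.1,0],0],
    [-1,[0,0.1,0],0]
  ]
}}

```text
time: 7.25
ee_pos: [0.4758, 0.2199, 0.0851]
tool_rot: [-0.0, 0.563, 0.827, -0.0]
ft_force: [-0.0, 0.5, 0.5]
finger_gap: 0.0002
grasp_force: 0.0
```

Run:
```python
from h import *
p,M=st()
s=capture("side");capture("top")
for c in("side","top"):
  print(c,[(round(q["score"],2),np.round(q["location"],1),np.round(atz(c,q["location"],.077),4)) for q in pinpoint("dial_mark",c)[:2]])
cv2.imwrite("pics/i.png",cv2.resize(s[180:270,230:350][:,:,::-1],None,fx=6,fy=6,interpolation=cv2.INTER_CUBIC))
tip=p-[0,0,.025]
for d in([0,0,0],[.011,0,0],[-.011,0,0]): print((proj("side",tip+M@np.array(d))-[230,180])*6)
us=np.array([np.cos(np.radians(111.5)),np.sin(np.radians(111.5))])
for r in(.0,.052):
  for z in(.055,.077): print("wall",r,z,(proj("side",np.r_[A+r*us,z])-[230,180])*6)
```

```text
7.25 pos [0.4758 0.2199 0.0851] xang 111.52 tilt [-0. -0. -1.] F [-0.   0.5  0.5] gap 0.0002 q7 0.01
side [(0.93, array([260.9, 217.9]), array([0.5384, 0.1715, 0.077 ]))]
top [(0.87, array([222.3, 209.5]), array([0.529 , 0.1743, 0.077 ]))]
[385.38405704 417.47219335]
[396.29144148 445.30564238]
[374.72377763 390.26930661]
wall 0.0 0.055 [338.1138426  341.02786168]
wall 0.0 0.077 [342.67907475 279.6492479 ]
wall 0.052 0.055 [386.9924651  468.38955593]
wall 0.052 0.077 [392.65456002 405.78567467]
```

View pics/i.png

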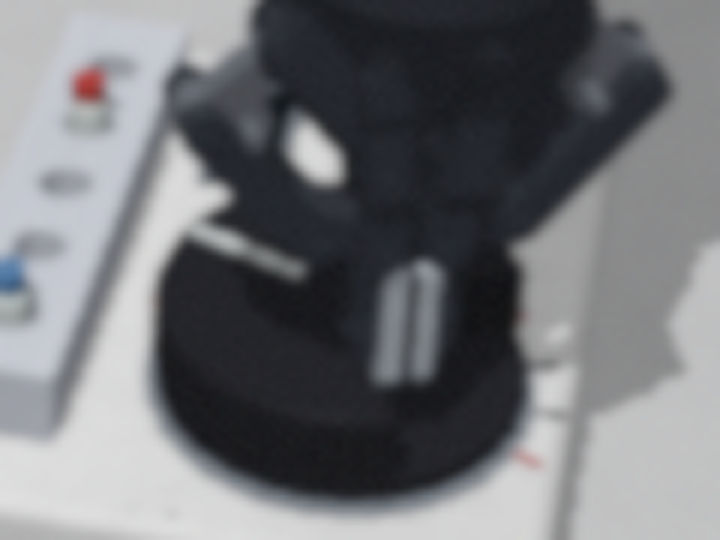

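The finger's light strips end at about (405,382), above where a tip at z = 60 mm should appear (about 445). The pointer hasn't moved, so the tip is probably above the dial's top. I'll back off and go down by feel.

>>> {"method": "drive_tool", "body": {
  "targets": [
    [-1,[0,-0.7,0],0],
    [-1,[0,-1.4,0],0],
    [-1,[0,-1.7,0],0],
    [-1,[0,-1.7,0.2],0],
    [-1,[0,-1.7,0.3],0],
    [-1,[0,-1.7,0.3],0]
  ]
}}

```text
time: 8.05
ee_pos: [0.46, 0.2137, 0.082]
tool_rot: [-0.0, 0.563, 0.827, -0.0]
ft_force: [0.1, -0.2, 0.2]
finger_gap: -0.0003
grasp_force: 0.0
```

>>> {"method": "drive_tool", "body": {
  "targets": [
    [-1,[0,0,0.1],0],
    [-1,[0,0,0.2],0],
    [-1,[0,0,0.3],0],
    [-1,[0,0,0.3],0]
  ]
}}

```text
time: 8.45
ee_pos: [0.4599, 0.2136, 0.0789]
tool_rot: [-0.0, 0.563, 0.827, -0.0]
ft_force: [-0.1, 0.9, 0.4]
finger_gap: -0.0003
grasp_force: 0.0
```

>>> {"method": "drive_tool", "body": {
  "targets": [
    [-1,[0,0,0.1],0],
    [-1,[0,0,0.2],0],
    [-1,[0,0,0.3],0],
    [-1,[0,0,0.3],0]
  ]
}}

```text
time: 8.85
ee_pos: [0.4599, 0.2136, 0.076]
tool_rot: [-0.0, 0.563, 0.827, -0.0]
ft_force: [0.2, -0.4, -0.2]
finger_gap: -0.0003
grasp_force: 0.0
```

>>> {"method": "drive_tool", "body": {
  "targets": [
    [-1,[0,0,0.1],0],
    [-1,[0,0,0.2],0],
    [-1,[0,0,0.3],0],
    [-1,[0,0,0.3],0]
  ]
}}

```text
time: 9.25
ee_pos: [0.4599, 0.2136, 0.073]
tool_rot: [-0.0, 0.563, 0.827, -0.0]
ft_force: [-0.8, -0.5, 0.2]
finger_gap: -0.0001
grasp_force: 0.0
```

Run:
```python
from h import *
p,M=st()
s=capture("side")
cv2.imwrite("pics/j.png",cv2.resize(s[180:270,230:350][:,:,::-1],None,fx=6,fy=6,interpolation=cv2.INTER_CUBIC))
for l in(0,.005,.01,.015,.02,.025): print(l,(proj("side",p+M@np.array([.011,0,l]))-[230,180])*6)
```

```text
9.25 pos [0.4599 0.2136 0.073 ] xang 111.53 tilt [-0. -0. -1.] F [-0.8 -0.5  0.2] gap -0.0001 q7 0.01
0 [462.99569154 401.04520795]
0.005 [461.4384159  415.32853041]
0.01 [459.89312174 429.50195887]
0.015 [458.35967131 443.56675674]
0.02 [456.83792896 457.52416814]
0.025 [455.32776111 471.37541825]
```

View pics/j.png

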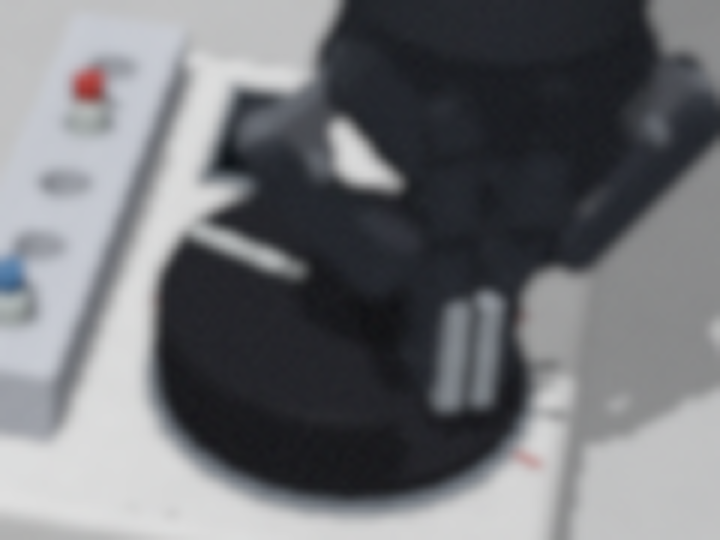

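The strips end at about row 412, so the fingertips stand only about 4 mm ahead of the TCP. I'll carry on down until I feel the floor.

>>> {"method": "drive_tool", "body": {
  "targets": [
    [-1,[0,0,0.1],0],
    [-1,[0,0,0.2],0],
    [-1,[0,0,0.3],0],
    [-1,[0,0,0.4],0],
    [-1,[0,0,0.4],0]
  ]
}}

```text
time: 9.8
ee_pos: [0.4599, 0.2136, 0.0689]
tool_rot: [-0.0, 0.563, 0.827, -0.0]
ft_force: [0.8, 0.1, -0.1]
finger_gap: 0.0002
grasp_force: 0.0
```

>>> {"method": "drive_tool", "body": {
  "targets": [
    [-1,[0,0,0.1],0],
    [-1,[0,0,0.2],0],
    [-1,[0,0,0.3],0],
    [-1,[0,0,0.3],0]
  ]
}}

```text
time: 10.2
ee_pos: [0.4599, 0.2136, 0.066]
tool_rot: [-0.0, 0.563, 0.827, -0.0]
ft_force: [-0.1, -0.9, 0.2]
finger_gap: 0.0001
grasp_force: 0.0
```

>>> {"method": "drive_tool", "body": {
  "targets": [
    [-1,[0,0,0.1],0],
    [-1,[0,0,0.2],0],
    [-1,[0,0,0.2],0]
  ]
}}

```text
time: 10.5
ee_pos: [0.4598, 0.2136, 0.064]
tool_rot: [-0.0, 0.563, 0.827, -0.0]
ft_force: [0.4, -0.0, -0.2]
finger_gap: -0.0002
grasp_force: 0.0
```

>>> {"method": "drive_tool", "body": {
  "targets": [
    [-1,[0,0,0.1],0],
    [-1,[0,0,0.2],0],
    [-1,[0,0,0.2],0]
  ]
}}

```text
time: 10.8
ee_pos: [0.4599, 0.2136, 0.062]
tool_rot: [-0.0, 0.563, 0.827, -0.0]
ft_force: [-0.5, -0.3, 0.3]
finger_gap: 0.0001
grasp_force: 0.0
```

>>> {"method": "drive_tool", "body": {
  "targets": [
    [-1,[0,0.2,0],0],
    [-1,[0,0.4,0],0],
    [-1,[0,0.6,0],0],
    [-1,[0,0.6,0],0]
  ]
}}

```text
time: 11.2
ee_pos: [0.4656, 0.2159, 0.0621]
tool_rot: [-0.0, 0.563, 0.827, -0.0]
ft_force: [-1.3, -0.3, 0.7]
finger_gap: -0.0002
grasp_force: 0.4
```

>>> {"method": "drive_tool", "body": {
  "targets": [
    [-1,[0,0.1,0],0],
    [-1,[0,0.2,0],0],
    [-1,[0,0.2,0],0]
  ]
}}

```text
time: 11.5
ee_pos: [0.4667, 0.2163, 0.062]
tool_rot: [-0.0, 0.563, 0.827, -0.001]
ft_force: [-5.3, -2.0, 4.6]
finger_gap: 0.0002
grasp_force: 3.0
```

>>> {"method": "drive_tool", "body": {
  "targets": [
    [-1,[0,0.1,0],0],
    [-1,[0,0.2,0],0],
    [-1,[0,0.2,0],0]
  ]
}}

```text
time: 11.8
ee_pos: [0.4688, 0.2171, 0.062]
tool_rot: [-0.0, 0.563, 0.827, -0.0]
ft_force: [-3.1, -1.0, 1.7]
finger_gap: 0.0002
grasp_force: 2.1
```

Contact: the force opposes the push and the dial is yielding. Next I'll compute the arc about the dial axis.

```bash
cat >> h.py <<'E'
def arc(ths,z=.062,s=.038,t=.0137):
    p,M=st();a0=np.arctan2(M[1,0],M[0,0])
    for th in ths:
        a=np.radians(111.5-th);us=np.array([np.cos(a),np.sin(a)]);ut=np.array([-us[1],us[0]])
        T=np.r_[A+s*us+t*ut,z];d=M.T@(T-p)*100
        print(f"[-1, [{d[0]:.2f}, {d[1]:.2f}, {d[2]:.2f}], {np.degrees(a0-a):.1f}],",end=" ")
    print()
def dial():
    for c in("side","top"):
        im=capture(c)
        for q in pinpoint("dial_mark",c)[:2]:
            w=atz(c,q["location"],.077)[:2]-A
            print(c,round(q["score"],2),"r",round(np.linalg.norm(w),4),"clicks",round((-22.8-np.degrees(np.arctan2(w[1],w[0])))/20,2))
    return im
E
python3 -c "
from h import *
arc(range(6,33,2)); dial()"
```

```text
11.8 pos [0.4688 0.2171 0.062 ] xang 111.53 tilt [-0.001 -0.    -1.   ] F [-3.1 -1.   1.7] gap 0.0002 q7 0.02
[-1, [0.12, 0.08, -0.00], 6.0], [-1, [0.15, 0.22, -0.00], 8.0], [-1, [0.17, 0.36, -0.00], 10.0], [-1, [0.20, 0.50, -0.00], 12.0], [-1, [0.21, 0.64, -0.00], 14.0], [-1, [0.22, 0.78, -0.00], 16.0], [-1, [0.23, 0.92, -0.00], 18.0], [-1, [0.23, 1.06, -0.00], 20.0], [-1, [0.23, 1.20, -0.00], 22.0], [-1, [0.22, 1.34, -0.00], 24.0], [-1, [0.21, 1.48, -0.00], 26.0], [-1, [0.19, 1.62, -0.01], 28.0], [-1, [0.17, 1.76, -0.01], 30.0], [-1, [0.14, 1.90, -0.01], 32.0], 
side 0.93 r 0.0474 clicks 0.03
top 0.74 r 0.0438 clicks -0.01
```

>>> {"method": "drive_tool", "body": {
  "targets": [
    [-1,[0.12,0.08,0],3],
    [-1,[0.12,0.08,0],6],
    [-1,[0.15,0.22,0],8],
    [-1,[0.17,0.36,0],10],
    [-1,[0.2,0.5,0],12],
    [-1,[0.21,0.64,0],14],
    [-1,[0.22,0.78,0],16],
    [-1,[0.22,0.78,0],16],
    [-1,[0.22,0.78,0],16]
  ]
}}

```text
time: 12.9
ee_pos: [0.4757, 0.2222, 0.0621]
tool_rot: [0.0, 0.672, 0.741, -0.0]
ft_force: [1.3, -0.4, -0.0]
finger_gap: -0.0
grasp_force: 0.0
```

```bash
python3 -c "
from h import *
dial(); arc(range(18,53,2))"
```

```text
top 0.62 r 0.0441 clicks 1.15
13.1 pos [0.4757 0.2222 0.0621] xang 95.54 tilt [-0.  0. -1.] F [-0.8  0.1  0.9] gap 0.0001 q7 -0.21
[-1, [0.03, 0.09, 0.01], 2.0], [-1, [0.07, 0.22, 0.01], 4.0], [-1, [0.11, 0.36, 0.01], 6.0], [-1, [0.14, 0.50, 0.01], 8.0], [-1, [0.17, 0.64, 0.01], 10.0], [-1, [0.19, 0.77, 0.01], 12.0], [-1, [0.20, 0.91, 0.01], 14.0], [-1, [0.22, 1.06, 0.01], 16.0], [-1, [0.22, 1.20, 0.01], 18.0], [-1, [0.22, 1.34, 0.01], 20.0], [-1, [0.22, 1.48, 0.01], 22.0], [-1, [0.21, 1.62, 0.01], 24.0], [-1, [0.20, 1.76, 0.01], 26.0], [-1, [0.18, 1.90, 0.01], 28.0], [-1, [0.16, 2.04, 0.01], 30.0], [-1, [0.13, 2.18, 0.01], 32.0], [-1, [0.10, 2.31, 0.01], 34.0], [-1, [0.06, 2.45, 0.01], 36.0],
```

>>> {"method": "drive_tool", "body": {
  "targets": [
    [-1,[0.05,0.15,0],3],
    [-1,[0.11,0.36,0],6],
    [-1,[0.14,0.5,0],8],
    [-1,[0.17,0.64,0],10],
    [-1,[0.19,0.77,0],12],
    [-1,[0.2,0.91,0],14],
    [-1,[0.22,1.06,0],16],
    [-1,[0.22,1.2,0],18],
    [-1,[0.22,1.34,0],20],
    [-1,[0.22,1.34,0],20],
    [-1,[0.22,1.34,0],20]
  ]
}}

```text
time: 14.2
ee_pos: [0.4888, 0.2258, 0.0621]
tool_rot: [0.0, 0.79, 0.613, -0.0]
ft_force: [-0.6, 0.2, 0.3]
finger_gap: 0.0001
grasp_force: 0.0
```

```bash
python3 -c "
from h import *
dial(); arc(range(38,77,2))"
```

```text
top 0.71 r 0.0421 clicks 2.28
14.4 pos [0.4888 0.2257 0.0621] xang 75.54 tilt [-0.  0. -1.] F [0.6 1.1 0.7] gap -0.0001 q7 -0.48
[-1, [0.04, 0.13, 0.01], 2.0], [-1, [0.08, 0.26, 0.01], 4.0], [-1, [0.12, 0.40, 0.01], 6.0], [-1, [0.15, 0.54, 0.01], 8.0], [-1, [0.18, 0.68, 0.01], 10.0], [-1, [0.20, 0.82, 0.01], 12.0], [-1, [0.21, 0.96, 0.01], 14.0], [-1, [0.23, 1.10, 0.01], 16.0], [-1, [0.23, 1.24, 0.01], 18.0], [-1, [0.24, 1.38, 0.01], 20.0], [-1, [0.23, 1.52, 0.01], 22.0], [-1, [0.22, 1.66, 0.01], 24.0], [-1, [0.21, 1.80, 0.01], 26.0], [-1, [0.19, 1.94, 0.01], 28.0], [-1, [0.17, 2.08, 0.01], 30.0], [-1, [0.14, 2.22, 0.01], 32.0], [-1, [0.11, 2.36, 0.01], 34.0], [-1, [0.07, 2.49, 0.01], 36.0], [-1, [0.03, 2.63, 0.01], 38.0], [-1, [-0.01, 2.76, 0.01], 40.0],
```

Two clicks done; on to the third.

>>> {"method": "drive_tool", "body": {
  "targets": [
    [-1,[0.06,0.2,0],3],
    [-1,[0.12,0.4,0],6],
    [-1,[0.15,0.54,0],8],
    [-1,[0.18,0.68,0],10],
    [-1,[0.2,0.82,0],12],
    [-1,[0.21,0.96,0],14],
    [-1,[0.23,1.1,0],16],
    [-1,[0.23,1.24,0],18],
    [-1,[0.23,1.31,0],19],
    [-1,[0.23,1.31,0],19],
    [-1,[0.23,1.31,0],19]
  ]
}}

```text
time: 15.5
ee_pos: [0.502, 0.2247, 0.0621]
tool_rot: [0.0, 0.881, 0.474, -0.0]
ft_force: [-0.2, 0.3, -0.4]
finger_gap: 0.0001
grasp_force: 0.0
```

```bash
python3 -c "
from h import *
dial(); arc(range(57,79,2))"
```

```text
side 0.63 r 0.0472 clicks 3.08
top 0.62 r 0.0434 clicks 3.1
15.7 pos [0.502  0.2247 0.0621] xang 56.54 tilt [-0.  0. -1.] F [0.5 0.2 0.9] gap -0.0003 q7 -0.73
[-1, [0.05, 0.13, 0.01], 2.0], [-1, [0.09, 0.27, 0.01], 4.0], [-1, [0.13, 0.40, 0.01], 6.0], [-1, [0.16, 0.54, 0.01], 8.0], [-1, [0.19, 0.68, 0.01], 10.0], [-1, [0.21, 0.82, 0.01], 12.0], [-1, [0.23, 0.96, 0.01], 14.0], [-1, [0.24, 1.10, 0.01], 16.0], [-1, [0.24, 1.24, 0.01], 18.0], [-1, [0.25, 1.38, 0.01], 20.0], [-1, [0.24, 1.52, 0.01], 22.0],
```

Three clicks confirmed. For the fourth I'll stop just past half way (θ = 73–74).

>>> {"method": "drive_tool", "body": {
  "targets": [
    [-1,[0.07,0.2,0],3],
    [-1,[0.13,0.4,0],6],
    [-1,[0.16,0.54,0],8],
    [-1,[0.19,0.68,0],10],
    [-1,[0.21,0.82,0],12],
    [-1,[0.23,0.96,0],14],
    [-1,[0.24,1.1,0],16],
    [-1,[0.24,1.24,0],18],
    [-1,[0.24,1.24,0],18],
    [-1,[0.24,1.24,0],18]
  ]
}}

```text
time: 16.7
ee_pos: [0.5137, 0.2198, 0.0621]
tool_rot: [0.0, 0.944, 0.33, -0.0]
ft_force: [0.8, 0.1, -0.6]
finger_gap: -0.0003
grasp_force: 0.0
```

```bash
python3 -c "
from h import *
dial(); st()"
```

```text
side 0.91 r 0.0588 clicks 4.13
side 0.63 r 0.1041 clicks 3.92
top 0.76 r 0.0412 clicks 4.12
16.9 pos [0.5137 0.2199 0.0621] xang 38.55 tilt [-0.  0. -1.] F [0.2 0.5 0.6] gap 0.0003 q7 -0.97
```

>>> {"method": "drive_tool", "body": {
  "targets": [
    [-1,[0,-0.4,0],0],
    [-1,[0,-0.4,-1],0],
    [-1,[0,-0.4,-3],0],
    [-1,[0,-0.4,-6],0],
    [-1,[0,-0.4,-8],0],
    [-1,[0,-0.4,-8],0],
    [-1,[0,-0.4,-8],0]
  ]
}}

```text
time: 17.6
ee_pos: [0.5112, 0.2233, 0.1427]
tool_rot: [-0.0, 0.944, 0.33, 0.0]
ft_force: [-0.8, -0.8, 0.3]
finger_gap: 0.0
grasp_force: 0.0
```

```bash
python3 -c "
from h import *
p,M=st(); print(M.T@(np.array([.478,.072,.1])-p)*100); dial()"
```

```text
17.6 pos [0.5112 0.2233 0.1427] xang 38.56 tilt [ 0.001  0.001 -1.   ] F [-0.8 -0.8  0.3] gap 0.0 q7 -1.06
[-12.03537861   9.76673923   4.24874739]
side 0.95 r 0.0478 clicks 4.03
top 0.75 r 0.0502 clicks 4.44
```

>>> {"method": "drive_tool", "body": {
  "targets": [
    [-1,[-3,2.45,0],0],
    [-1,[-6,4.9,0],0],
    [-1,[-9,7.3,0],0],
    [-1,[-12,9.8,0],0],
    [-1,[-12,9.8,2],0],
    [-1,[-12,9.8,4.2],0],
    [-1,[-12,9.8,4.2],0],
    [-1,[-12,9.8,4.2],0]
  ]
}}

```text
time: 18.6
ee_pos: [0.4782, 0.0711, 0.1001]
tool_rot: [0.0, 0.944, 0.33, -0.001]
ft_force: [1.0, -0.2, -0.2]
finger_gap: -0.0004
grasp_force: 0.0
```

```bash
python3 -c "
from h import *
p,M=st();t=dial();s=capture('side')
print(proj('side',np.r_[.478,.072,.067]),proj('side',p+[0,0,-.004]))
cv2.imwrite('pics/k.png',cv2.resize(np.hstack([t[160:270,150:300],s[160:270,200:350]])[:,:,::-1],None,fx=2.66,fy=2.66,interpolation=cv2.INTER_CUBIC))"
```

```text
18.6 pos [0.4782 0.0711 0.1001] xang 38.49 tilt [-0.001 -0.001 -1.   ] F [ 1.  -0.2 -0.2] gap -0.0004 q7 -0.79
side 0.72 r 0.0465 clicks 3.98
top 0.67 r 0.0438 clicks 4.04
[302.33283806 193.26245548] [303.48724417 179.81269807]
```

View pics/k.png

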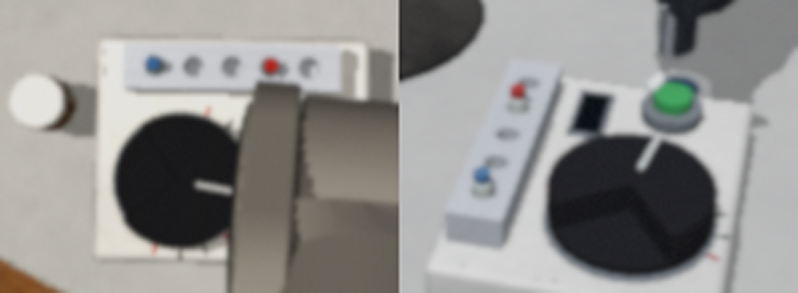

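The dial now points at stop 4, with the pointer at (215,188), and nothing else has moved. The finger is over the button (675,97).

>>> {"method": "drive_tool", "body": {
  "targets": [
    [-1,[0,0,1],0],
    [-1,[0,0,2],0],
    [-1,[0,0,2.5],0],
    [-1,[0,0,2.9],0],
    [-1,[0,0,2.9],0]
  ]
}}

```text
time: 19.35
ee_pos: [0.4781, 0.0713, 0.0705]
tool_rot: [0.0, 0.944, 0.33, -0.001]
ft_force: [0.5, -0.0, -0.4]
finger_gap: 0.0
grasp_force: 0.0
```

>>> {"method": "drive_tool", "body": {
  "targets": [
    [-1,[0,0,0.2],0],
    [-1,[0,0,0.3],0],
    [-1,[0,0,0.3],0]
  ]
}}

```text
time: 19.65
ee_pos: [0.4785, 0.0714, 0.0682]
tool_rot: [0.0, 0.944, 0.33, 0.0]
ft_force: [-0.1, -2.3, 1.9]
finger_gap: -0.0002
grasp_force: 1.1
```

>>> {"method": "drive_tool", "body": {
  "targets": [
    [-1,[0,0,0.2],0],
    [-1,[0,0,0.2],0],
    [-1,[0,0,0.2],0]
  ]
}}

```text
time: 19.95
ee_pos: [0.4785, 0.0715, 0.0662]
tool_rot: [0.0, 0.944, 0.33, 0.0]
ft_force: [-0.5, -2.3, 3.7]
finger_gap: -0.0
grasp_force: 1.7
```

>>> {"method": "drive_tool", "body": {
  "targets": [
    [-1,[0,0,0.2],0],
    [-1,[0,0,0.2],0],
    [-1,[0,0,0.2],0]
  ]
}}

```text
time: 20.25
ee_pos: [0.4786, 0.0715, 0.0641]
tool_rot: [0.0, 0.944, 0.33, 0.0]
ft_force: [0.5, -2.4, 5.7]
finger_gap: 0.0
grasp_force: 2.3
```

>>> {"method": "drive_tool", "body": {
  "targets": [
    [-1,[0,0,0.2],0],
    [-1,[0,0,0.2],0],
    [-1,[0,0,0.2],0]
  ]
}}

```text
time: 20.55
ee_pos: [0.4788, 0.0715, 0.0632]
tool_rot: [-0.001, 0.944, 0.33, 0.0]
ft_force: [-9.4, -4.1, 41.2]
finger_gap: -0.0004
grasp_force: 20.7
```

Bottomed: the force jumped to 41 N at the stop. Releasing.

>>> {"method": "drive_tool", "body": {
  "targets": [
    [-1,[0,0,-0.5],0],
    [-1,[0,0,-2],0],
    [-1,[0,0,-5],0],
    [-1,[0,0,-10],0],
    [-1,[-5,0,-15],0],
    [-1,[-10,0,-20],0],
    [-1,[-10,0,-20],0],
    [-1,[-10,0,-20],0]
  ]
}}

```text
time: 21.35
ee_pos: [0.3994, 0.0086, 0.2633]
tool_rot: [-0.001, 0.944, 0.33, 0.001]
ft_force: [0.6, 0.7, 0.1]
finger_gap: 0.0001
grasp_force: 0.0
```

```bash
python3 -c "
from h import *
p,M=st();t=dial();s=capture('side');print(len(s))
for n,z in(('start_button_top',.067),('vial_red',.051),('vial_blue',.051),('jar',0),('tape',0)):
  for c in('top','side'):
    q=pinpoint(n,c)[:1]
    if q: print(n,c,np.round(q[0]['location'],1),np.round(atz(c,q[0]['location'],z),4))"
```

```text
21.35 pos [0.3994 0.0086 0.2633] xang 38.54 tilt [ 0.001  0.002 -1.   ] F [0.6 0.7 0.1] gap 0.0001 q7 -1.27
side 0.78 r 0.0492 clicks 4.08
top 0.64 r 0.0429 clicks 4.08
384
start_button_top top [270.1 230.9] [0.4822 0.0774 0.067 ]
start_button_top side [301.6 194.9] [0.4788 0.0774 0.067 ]
vial_red top [252.7 187.3] [0.5749 0.1108 0.051 ]
vial_red side [303.5 199.2] [0.475  0.0679 0.051 ]
vial_blue top [208.9 184.7] [0.5831 0.2034 0.051 ]
vial_blue side [235.2 241.7] [0.5743 0.21   0.051 ]
jar top [170.3 200.8] [0.5541 0.2959 0.    ]
jar side [232.  304.2] [0.5606 0.2984 0.    ]
tape top [307.3 233.3] [ 0.4728 -0.0075  0.    ]
tape side [298.4 209.8] [0.4844 0.0349 0.    ]
```

```bash
python3 -c "
from station import *
print(close_job())"
```

```text
the job is handed in; nothing more can be done
None
```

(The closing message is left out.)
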